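# Pop the capsule caddy open

## Task

Open the coffee-capsule caddy with the fingertips alone: press its steel release tab so that the wooden lid springs up, then push the lid gently all the way back until it rests fully open, past upright, and take the hand away. Do not grip or lift anything, do not shove the caddy about, and leave the glass, the tin and the candle jar beside it standing where they are.

Things in the scene. Friction and masses are not known exactly. Their poses are not given: they have to be found in the camera images.
- caddy: White box for coffee capsules, 168 x 124 mm on its plinth, 73 mm high to the underside of its lid, 1.0 to 1.3 kg, loose on the worktop. Origin: on the worktop, midway in the 90 x 120 mm box (the box spans x -45 to +45 mm, the plinth x -119 to +49 mm, both y about +-62 mm). z is up. The release tab is at its front (-x), the lid's hinge at its back (+x), y runs along the hinge.
- tab_press (a point): Where to press: middle of the top face of the steel thumb plate of the release tab (plate 50 mm along x by 36 mm wide), at x -101.5, y 0, z 52.5 mm in the caddy's frame at rest. The plate rocks about a pin at x -67.5, z 46 mm; a hook rises from the pin to z 82 mm, with its front face at x -74.5 mm at rest and up to 13 mm further to -x when pressed. Press straight down on the plate, clear of the hook.
- tab (a joint): Angle of the release tab: 0 at rest, 0.32 rad fully pressed (the pressing point then lies about 11 mm lower). The hook lets go of the lid at about 0.22 rad (the pressing point 7 to 8 mm lower). It needs about 3 N to start and 6 N to be fully down, and springs back by itself.
- lid_edge (a point): Middle of the lid's free (front) edge, half-way through its 8 mm thickness, 99 mm from the hinge line. The lid is a light wooden plate 98 x 124 mm, 90 g, with a small steel tongue (30 mm wide, 13 mm long) ahead of the edge. x, y, z axes are the lid's; shut they equal the caddy's.
- lid_hinge (a point): Point on the lid's hinge line, midway across, at x +43, y 0, z 72.5 mm in the caddy's frame. The lid turns about the y axis through it.
- lid (a joint): Angle of the lid: 0 shut and latched. Once released it rises by a damped spring in about half a second to about 0.85 rad and stays there. From there it is pushed on against its small weight (under 1 N at the edge); let go before upright (1.57 rad) it sinks back to 0.85, past upright it falls open against its stop at 1.8 rad and stays. Its lower face then faces the front.
- glass: Amber drinking glass, 74 mm across, 82 mm high, loose; origin at the centre of its underside. To be left alone.
- tin: Dark rectangular tin, 52 x 62 x 93 mm high, loose; origin at the centre of its underside. To be left alone.
- candle: Dark candle jar with a brown wooden lid and knob, 66 mm across, 75 mm high, loose; origin at the centre of its underside. To be left alone.

How it is judged:
By the outcome, as a careful person would: the job done as asked, in the order asked, and still so for the second after the job is handed in, with the robot touching nothing.
It also fails if it takes over 48 s, if anything falls off the work surface, if the arm or the gripper's body presses on something with over 40 N, if the wrist force passes 120 N, or if a joint passes its speed limit or range.

## Robot

A 6-joint arm with a two-finger parallel gripper is mounted at the origin on a cart in front of the work surface, level with it; the furniture and walls round the work are solid. World frame = base frame: x ahead of the robot, y to its left, z up, the work surface at z = 0. Lengths are in m, angles in rad, forces in N, time in s.
With the tool pointing down it reaches from about 0.35 to 0.975 m from the base axis. Payload 4.9 kg.
Tool frame: the origin (TCP) lies at the very end of the fingers, on their centre line; the grasp point (between the pads) lies 19 mm behind it (ctrl.pinch_z is the distance from the TCP to the grasp point, in m); z points along the fingers, y is the line along which they close (so a half turn about z gives the same grasp; the last joint's range is limited). The gripper opens to 85 mm and grips with 20 to 120 N. Pads are 22 mm wide; open, the fingers measure 114 mm over their backs; the gripper's body (76 mm by 85 mm) begins 54 mm behind the grasp point. The pads swing forward as they close: fully open they stand 13 mm farther back than shut.
Start: joints at [-1.376, 0.053, 1.613, -0, 1.476, -0.119], TCP at [0.193, -0.594, 0.231] pointing down, gripper open.
Joint ranges: [-3.01, 3.01], [-1.01, 2.22], [0.06, 2.58], [-1.02, 4.17], [0.09, 2.62], [-3.14, 3.14]. Speed limits (rad/s): [2.57, 2.57, 3.14, 3.14, 3.14, 3.14].

## Interface

Orientations are given as a rotation vector (axis times angle).
In Python, from station import ctrl, optics gives the robot as it stands. The module is installed in compiled form; this text tells all that it offers.
- The arm moves only by the shell command python3 -m handwheel 'ROWS' [OPENING] [FORCE]. ROWS is JSON, one flat list of numbers, 6 for each row, row after row: the shift along the tool's x, y, z in m, then the turn, a rotation vector about the tool's x, y, z in degrees. A call has 1 to 20 rows; each row shifts and turns the commanded pose from where the row before left it, along the tool's axes as they then stand; what a row does not reach is not made up. A row lasts 1/10 s, in which the tool goes at most 50 mm and 8.59 degrees, less where a joint would pass 70% of its speed; a pose out of reach is approached as far as the arm can. A call is refused whole if a number of a shift passes 0.05 or a number of a turn 8.59, either way. A call with a gripper value outside its range is refused whole. OPENING is the closure, from 0 (fully open) to 1 (shut), set as the call begins (- or left out, the last holds). The fingers move at their own pace and stop on an object; FORCE is the grip in N (left out, the last holds). Time passes only in rows, so rows that do not move let the fingers close. It gives the time, the measured TCP pose, the force and the opening at its end, in the units of the state.
- ctrl.get_obs(): the state, without advancing time (a new reading comes with each control period).
- optics.get_image(name): name is "scene" or "side" or "wrist"; returns (picture, depth): 480x640x3 uint8, red, green, blue; 480x640 float32, m along the optical axis (not along the pixel's ray), 0 where there is no reading.
- optics.get_calibration(name): a dict with "fovy" (degrees; the focal length in pixels is half the picture's height over the tangent of half this angle, whatever the lens; pixels are square), "cx", "cy" (the principal point, pixels), "rvec" (rotation vector, rad) and "tvec" (3), from world to camera coordinates, as OpenCV has them; the wrist camera has in their place "mount" (4x4, takes a point from camera to tool coordinates, whose origin is the TCP and whose axes are the flange's). Camera axes: x right, y down, z forward; pixel columns grow to the right and rows downward; lengths in m; the calibration is good to about 2 mm. A picture is of the moment at which its call begins: read the wrist's pose just before it. get_calibration takes no time and is no camera call.
- ctrl.finish_job(): hands the job in, once; it reports no verdict.
The state is a dict: "t": time; "q": joint angles; "dq": joint speeds; "effort": joint torques, N m; "tool_pos": TCP position; "tool_rot": TCP orientation; "contact_force": force on the tool from outside, world axes, zero at the start; "wrist_torque": the same for the moment, N m; "opening": finger opening in m.
Only numpy, scipy, OpenCV 4.12 (cv2) and the standard library are available. Lean on these libraries where they do the work, as an engineer would, in place of code of your own. Each camera call takes 0.05 s, during which the arm holds its last target. There are 200 camera calls.

## Working session

There is one attempt and no reset: what is moved stays moved. The work goes in short steps, Python scripts to look and compute and a shell command to move; the robot and the scene stay as the last step left them, time stands still between calls to the robot, and variables do not carry over. Pictures are saved under pics/ and viewed, on a budget of 10 in all, crops included, one or two more only if the job needs it, and the job is handed in when it is done.

```bash
mkdir -p pics; cat > h.py <<'E'
import numpy as np, cv2
from station import ctrl, optics
from scipy.spatial.transform import Rotation as R
def cal(n):
    c=optics.get_calibration(n); f=240/np.tan(np.radians(c["fovy"])/2)
    if "rvec" in c:
        Rm=cv2.Rodrigues(np.array(c["rvec"],float))[0]; t=np.array(c["tvec"],float).ravel()
        return f,c["cx"],c["cy"],Rm.T,-Rm.T@t
    o=ctrl.get_obs(); M=np.array(c["mount"]); Rt=R.from_rotvec(o["tool_rot"]).as_matrix()
    return f,c["cx"],c["cy"],Rt@M[:3,:3],Rt@M[:3,3]+o["tool_pos"]
def cloud(C,d):
    f,cx,cy,Rw,p=C; v,u=np.mgrid[:480,:640]
    return np.stack([(u-cx)/f*d,(v-cy)/f*d,d],-1)@Rw.T+p
def ray(C,u,v,z):
    f,cx,cy,Rw,p=C; r=Rw@np.array([(u-cx)/f,(v-cy)/f,1]); return p+r*(z-p[2])/r[2]
E
python3 - <<'E'
from h import *
for n in("scene","side","wrist"):
    C=cal(n); im,d=optics.get_image(n); cv2.imwrite(f"pics/{n}0.png",im[...,::-1]); np.savez(f"{n}0.npz",im=im,d=d,**{f"c{i}":x for i,x in enumerate(C)})
    print(n,C[4],C[3][:,2])
print(ctrl.get_obs(), ctrl.pinch_z)
a=[cv2.imread(f"pics/{n}0.png") for n in("scene","side")]
cv2.imwrite("pics/both0.png",np.vstack([cv2.resize(x,(400,300)) for x in a]))
E
```

```text
scene [0.06727194 0.87681538 0.63582165] [ 0.44930788 -0.74177126 -0.49789339]
side [-0.10196497  0.35016605  1.04805332] [ 0.54622841 -0.23790656 -0.8031407 ]
wrist [ 0.26901352 -0.56847892  0.37194594] [-0.29742778 -0.09417568 -0.95008824]
{'t': 0.15, 'q': array([-1.37598050e+00,  5.32488807e-02,  1.61397831e+00,  2.36266470e-05,
        1.47601929e+00, -1.19013131e-01]), 'dq': array([ 0.0006254 , -0.0015772 , -0.00420623,  0.00035842, -0.00192744,
       -0.00041635]), 'effort': array([ 1.04882907e-03, -3.94240701e+01, -3.70722878e+01, -6.95248514e-05,
        4.57878399e-03,  3.55805369e-06]), 'tool_pos': array([ 0.19284246, -0.59398943,  0.23031854]), 'tool_rot': array([-3.10136289e+00, -4.90679005e-01,  6.14890187e-05]), 'contact_force': array([0.24571846, 0.76159085, 0.12764021]), 'wrist_torque': array([-0.02239419,  0.00901005,  0.03548285]), 'opening': 0.08548602871337722} 0.0187
```

View pics/scene0.png

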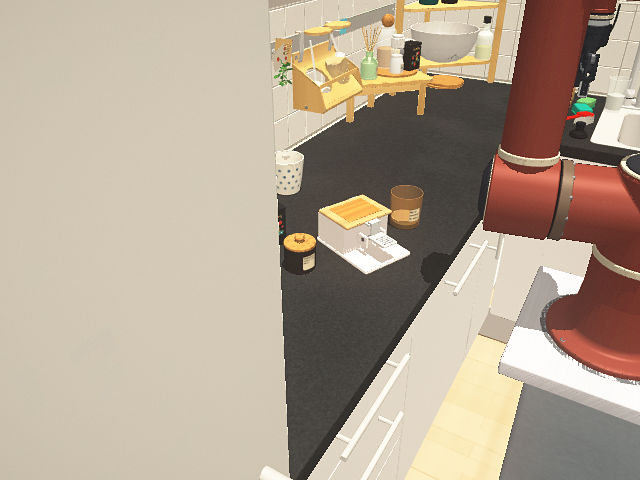

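View pics/side0.png

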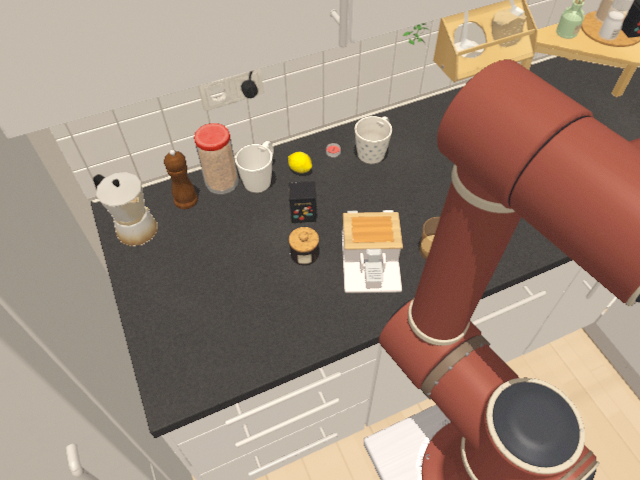

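The scene view shows the caddy with its orange lid at about (355,210), the candle at (300,252) and the glass at (406,206). In the side view the lid is at (372,232), the tab at (373,270), the candle at (304,245), the tin at (303,203) and the glass at (432,240), partly hidden by the arm.

```bash
python3 - <<'E'
from h import *
for n,seed in(("scene",(355,210)),("side",(372,232))):
    z=np.load(f"{n}0.npz"); im,d=z["im"],z["d"]; C=tuple(z[f"c{i}"] for i in range(5)); P=cloud(C,d)
    hsv=cv2.cvtColor(im,cv2.COLOR_RGB2HSV); m=cv2.inRange(hsv,(8,90,90),(28,255,255))
    _,l=cv2.connectedComponents(m); k=l==l[seed[1],seed[0]]; print(n,k.sum(),"lid z",np.median(P[k][:,2]))
    uv=np.argwhere(k)[:,::-1]; q=np.array([ray(C,u,v,.081)[:2] for u,v in uv]).astype(np.float32)
    r=cv2.minAreaRect(q); print("lid rect",r)
    c=np.array(r[0]); near=(np.hypot(P[...,0]-c[0],P[...,1]-c[1])<.4)&(d>0)
    w=near&(hsv[...,1]<60)&(hsv[...,2]>140)&(P[...,2]<.03)&(P[...,2]>.002)&(np.hypot(P[...,0]-c[0],P[...,1]-c[1])<.2)
    print("plinth z",np.median(P[w][:,2]),cv2.minAreaRect(P[w][:,:2].astype(np.float32)))
    mid=near&(P[...,2]>.03)&(P[...,2]<.12)
    n_,L,S,ce=cv2.connectedComponentsWithStats(mid.astype(np.uint8))
    for i in range(1,n_):
        if S[i,4]>80:
            p=P[L==i]; print(S[i],p.min(0).round(3),p.max(0).round(3))
    for u,v in ((373,270),(373,262),(372,255),(374,283)) if n=="side" else ((383,241),(375,240),(366,240)): print((u,v),P[v,u].round(4))
E
```

```text
scene 2569 lid z 0.0802216981733358
lid rect ((0.45906728506088257, -0.0806281715631485), (0.252174973487854, 0.17618229985237122), 66.61792755126953)
plinth z 0.01041835338106245 ((0.4918575584888458, -0.029712580144405365), (0.12619447708129883, 0.17067374289035797), 67.25064086914062)
[275 150  29  37 903] [ 0.741 -0.232  0.03 ] [ 0.831 -0.136  0.096]
[ 318  185  106   63 3880] [ 0.408 -0.216  0.03 ] [0.591 0.032 0.086]
[278 202   8  33 215] [0.643 0.028 0.03 ] [0.667 0.057 0.095]
[283 233  33  31 861] [0.535 0.065 0.03 ] [0.602 0.133 0.077]
(383, 241) [ 0.4319 -0.0007  0.052 ]
(375, 240) [0.447  0.0052 0.0528]
(366, 240) [0.4651 0.0094 0.0494]
side 2074 lid z 0.08288027208228843
lid rect ((0.5185180902481079, -0.045672573149204254), (0.12558957934379578, 0.09814747422933578), 65.62094116210938)
plinth z 0.011061327959731804 ((0.48016056418418884, -0.00035781413316726685), (0.2079833447933197, 0.1314726173877716), 30.30138397216797)
[ 355  116   37   42 1230] [ 0.741 -0.256  0.03 ] [ 0.836 -0.143  0.1  ]
[ 214  141   60   46 1878] [0.773 0.051 0.03 ] [0.874 0.215 0.12 ]
[289 152  23  18 324] [ 0.787 -0.027  0.03 ] [0.846 0.027 0.055]
[289 181  28  36 905] [0.642 0.016 0.03 ] [0.711 0.088 0.1  ]
[ 343  210   60   72 3070] [ 0.408 -0.121  0.03 ] [0.591 0.028 0.09 ]
[421 217  19  37 367] [ 0.437 -0.198  0.03 ] [ 0.493 -0.142  0.086]
[289 227  30  33 793] [0.537 0.062 0.03 ] [0.606 0.127 0.08 ]
(373, 270) [ 0.4395 -0.0098  0.0533]
(373, 262) [ 0.4572 -0.0188  0.0542]
(372, 255) [ 0.4593 -0.0155  0.08  ]
(374, 283) [ 0.4321 -0.0117  0.0105]
```

```bash
python3 -m handwheel '[0.027,-0.0366,0,0,0,0, 0.027,-0.0366,0,0,0,0, 0.027,-0.0366,0,0,0,0, 0.027,-0.0366,0,0,0,0, 0.027,-0.0366,0,0,0,0, 0.027,-0.0366,0,0,0,0, 0.027,-0.0366,0,0,0,0, 0.027,-0.0366,0,0,0,0, 0.027,-0.0366,0,0,0,0, 0.027,-0.0366,0,0,0,0, 0.027,-0.0366,0,0,0,0, 0.027,-0.0366,0,0,0,0, 0.027,-0.0366,0,0,0,0, 0.027,-0.0366,0,0,0,0, 0,0,0,0,0,0, 0,0,0,0,0,0]' 1 20
python3 -m handwheel '[0,0,0,0,0,-8.5, 0,0,0,0,0,-8.5, 0,0,0,0,0,-8.5, 0,0,0,0,0,-8.5, 0,0,0,0,0,-8.5, 0,0,0,0,0,-8.5, 0,0,0,0,0,-8.5, 0,0,0,0,0,-8.5, 0,0,0,0,0,-8.5, 0,0,0,0,0,-8.5, 0,0,0,0,0,-8.5, 0,0,0,0,0,-8.5, 0,0,0,0,0,-8.5, 0,0,0,0,0,-8.5, 0,0,0,0,0,-8.5, 0,0,0,0,0,-8.5, 0,0,0,0,0,-1.6, 0,0,0,0,0,0, 0,0,0,0,0,0]'
```

```text
t: 1.75
tool_pos: [0.3941, 0.0106, 0.231]
tool_rot: [3.102, 0.496, -0.001]
contact_force: [-0.3, -0.7, -0.2]
opening: -0.0001
t: 3.65
tool_pos: [0.3942, 0.009, 0.2313]
tool_rot: [0.67, 3.069, -0.0]
contact_force: [0.9, -0.0, 0.2]
opening: -0.0002
```

```bash
python3 - <<'E'
from h import *
n="wrist"; C=cal(n); im,d=optics.get_image(n); cv2.imwrite("pics/w1.png",im[...,::-1]); np.savez("w1.npz",im=im,d=d,**{f"c{i}":x for i,x in enumerate(C)})
P=cloud(C,d); hsv=cv2.cvtColor(im,cv2.COLOR_RGB2HSV); c=np.array([.525,-.0485])
rel=P[...,:2]-c; a=np.radians(-24.4); X=rel@[np.cos(a),np.sin(a)]; Y=rel@[-np.sin(a),np.cos(a)]
m=(d>0)&(P[...,2]>.048)&(P[...,2]<.058)&(X<-.07)&(X>-.15)&(abs(Y)<.04)
print("plate",m.sum(),np.percentile(X[m],[1,50,99]),np.percentile(Y[m],[1,50,99]),np.median(P[m][:,2]))
k=cv2.minAreaRect(P[m][:,:2].astype(np.float32));print(k)
m=(d>0)&(P[...,2]>.077)&(P[...,2]<.087)&(X>-.09)&(X<.06)&(abs(Y)<.08)
print("lid",m.sum(),np.percentile(X[m],[1,99]),np.percentile(Y[m],[1,99]),np.median(P[m][:,2]));print(cv2.minAreaRect(P[m&(X>-.055)][:,:2].astype(np.float32)))
m=(d>0)&(P[...,2]>.003)&(P[...,2]<.02)&(abs(Y)<.08)&(abs(X)<.15)&(hsv[...,2]>130)
print("plinth",np.percentile(X[m],[1,99]),np.percentile(Y[m],[1,99]))
E
```

```text
plate 2139 [-0.12148733 -0.09632988 -0.07098688] [-0.02254298  0.00178346  0.02698365] 0.05174090994097613
((0.43843185901641846, -0.006816685199737549), (0.05358091741800308, 0.0520675852894783), 65.55107116699219)
lid 2618 [-0.05719706  0.03679011] [-0.05793723  0.0639844 ] 0.08048037930751445
((0.5194249153137207, -0.04269539564847946), (0.1242535263299942, 0.09504660964012146), 65.59930419921875)
plinth [-0.11961272 -0.04420195] [-0.05845068  0.06294941]
```

View pics/w1.png

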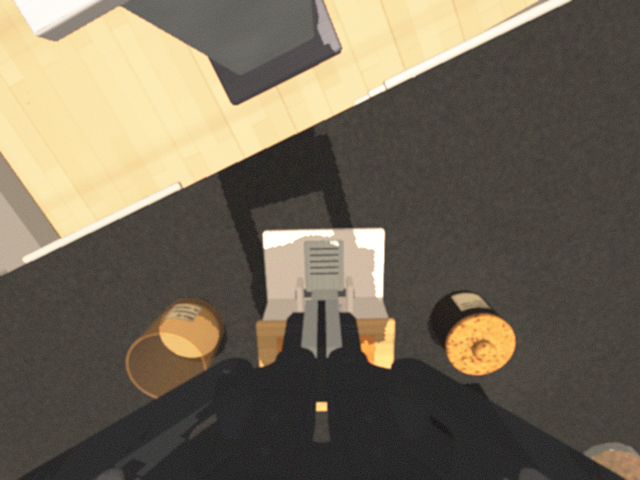

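The wrist view shows the thumb plate at (323,265) and the lid below it, partly behind the fingers. The glass is at (175,345) and the candle at (480,340). The measured heights match the given ones: plate 0.052 and lid 0.0805. I'm moving above the plate and tilting 20° so the body clears the lid when it springs up.

```bash
python3 -m handwheel '[-0.012,0.0013,0.03,0,0,0, -0.012,0.0013,0.035,0,0,0, -0.012,0.0014,0.035,0,0,0, 0,0,0,0,-7,0, 0,0,0,0,-7,0, 0,0,0,0,-6,0, 0,0,0,0,0,0, 0,0,0,0,0,0]'
python3 -c "
from h import *
o=ctrl.get_obs();r=o['tool_pos'][:2]-[.526,-.0462];print(o['tool_pos'],r@[.911,-.413],r@[.413,.911],R.from_rotvec(o['tool_rot']).as_matrix()[:,2],o['q'])"
```

```text
t: 4.5
tool_pos: [0.4287, -0.0015, 0.1316]
tool_rot: [0.592, 2.736, -0.104]
contact_force: [0.2, 0.1, 1.2]
opening: -0.0003
[ 0.42870983 -0.00149687  0.13164747] -0.10709373493022308 0.0005437158128426552 [ 0.31093304 -0.14075375 -0.93995161] [-0.10720648 -0.63371751  2.35702017 -0.12066208  1.0891494  -1.21347143]
```

```bash
python3 -m handwheel '[0.005,0,0.0168,0,0,0, 0.005,0,0.0168,0,0,0, 0.005,0,0.0168,0,0,0, 0.005,0,0.0168,0,0,0, 0,0,0,0,0,0, 0,0,0,0,0,0]'
python3 -m handwheel '[0.0007,0,0.0019,0,0,0, 0.0007,0,0.0019,0,0,0, 0.0007,0,0.0019,0,0,0, 0.0007,0,0.0019,0,0,0, 0.0007,0,0.0019,0,0,0, 0,0,0,0,0,0]'
python3 -m handwheel '[0.0007,0,0.0019,0,0,0, 0.0007,0,0.0019,0,0,0, 0,0,0,0,0,0, 0,0,0,0,0,0]'
```

```text
t: 5.1
tool_pos: [0.4333, -0.0038, 0.062]
tool_rot: [0.593, 2.736, -0.104]
contact_force: [-0.7, -0.2, 0.7]
opening: 0.0003
t: 5.7
tool_pos: [0.4327, -0.0033, 0.0513]
tool_rot: [0.592, 2.735, -0.104]
contact_force: [-0.3, 0.1, 1.9]
opening: -0.0003
t: 6.1
tool_pos: [0.4326, -0.0033, 0.0471]
tool_rot: [0.592, 2.735, -0.104]
contact_force: [-1.7, 1.2, 1.9]
opening: -0.0003
```

```bash
python3 -m handwheel '[0.0007,0,0.0019,0,0,0, 0.0007,0,0.0019,0,0,0, 0,0,0,0,0,0, 0,0,0,0,0,0]'
python3 - <<'E'
from h import *
C=cal("side"); im,d=optics.get_image("side"); P=cloud(C,d)
r=P[...,:2]-[.526,-.0462]; X=r@[.911,-.413]; Y=r@[.413,.911]
m=(d>0)&(abs(Y)<.055)&(X>-.1)&(X<.06)&(P[...,2]>.065)
hsv=cv2.cvtColor(im,cv2.COLOR_RGB2HSV); m&=cv2.inRange(hsv,(8,90,90),(28,255,255))>0
print(m.sum(),np.percentile(P[m][:,2],[1,50,99]) if m.any() else 0, ctrl.get_obs()["contact_force"])
cv2.imwrite("pics/s2.png",cv2.resize(im[150:330,280:520,::-1],(720,540)))
E
```

```text
t: 6.5
tool_pos: [0.4328, -0.0034, 0.0434]
tool_rot: [0.592, 2.735, -0.104]
contact_force: [-0.3, 1.7, 3.2]
opening: -0.0003
442 [0.08213683 0.09791168 0.11806543] [0.14074058 1.53571837 2.70175211]
```

View pics/s2.png

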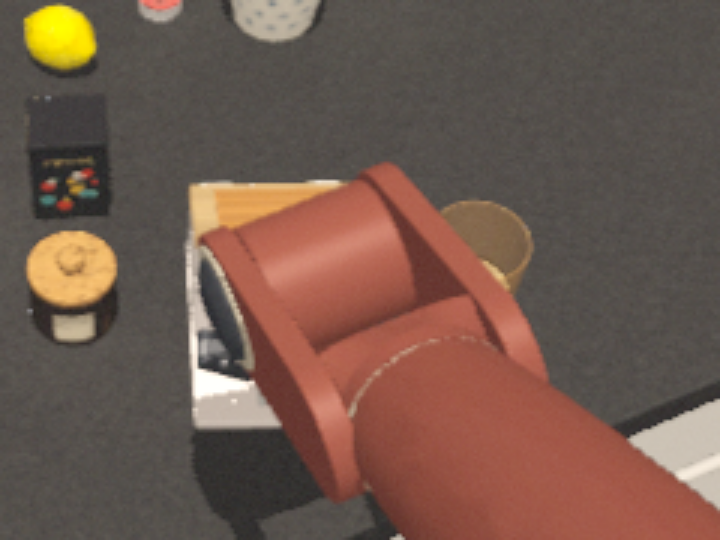

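The lid is partly hidden by the arm, but the visible wood now spans z 0.082 to 0.118, so it has let go. I'm retreating along the tool axis, which moves up and away from the lid.

```bash
python3 -m handwheel '[0,0,-0.01,0,0,0, 0,0,-0.02,0,0,0, 0,0,-0.03,0,0,0, 0,0,-0.03,0,0,0, 0,0,-0.01,0,0,0, 0,0,0,0,0,0, 0,0,0,0,0,0]'
python3 - <<'E'
from h import *
o=ctrl.get_obs();r=o['tool_pos'][:2]-[.526,-.0462];print(o['tool_pos'],r@[.911,-.413],r@[.413,.911])
for n in("scene","side"):
    C=cal(n); im,d=optics.get_image(n); P=cloud(C,d)
    r=P[...,:2]-[.526,-.0462]; X=r@[.911,-.413]; Y=r@[.413,.911]
    hsv=cv2.cvtColor(im,cv2.COLOR_RGB2HSV); m=(d>0)&(abs(Y)<.065)&(X>-.1)&(X<.08)&(P[...,2]>.06)&(cv2.inRange(hsv,(8,90,90),(28,255,255))>0)
    print(n,m.sum(),P[m][:,2].min(),P[m][:,2].max(),X[m].min(),X[m].max(),"slope",np.degrees(np.arctan(np.polyfit(X[m],P[m][:,2],1)[0])))
    if n=="scene": cv2.imwrite("pics/s3.png",cv2.resize(im[130:310,270:510,::-1],(720,540)))
E
```

```text
t: 7.25
tool_pos: [0.4007, 0.0107, 0.1354]
tool_rot: [0.592, 2.737, -0.105]
contact_force: [0.8, -0.3, -0.7]
opening: -0.0
[0.40074178 0.01072931 0.13542971] -0.1376220448449221 0.0001309516895766905
scene 609 0.07454588132380169 0.15237465145510098 -0.025323667481760747 0.04334613739962311 slope -48.980003046435876
side 27 0.07245969046070844 0.15754382124593924 -0.02213693828665376 0.04435120030308042 slope -47.78818140997087
```

View pics/s3.png

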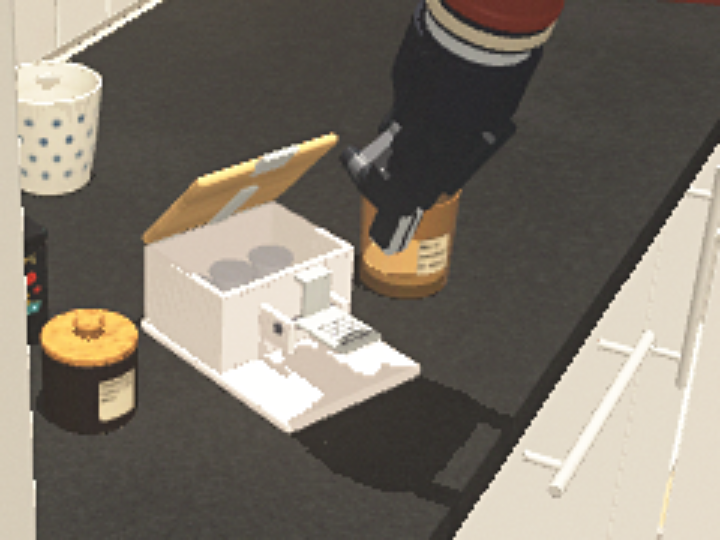

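The scene view shows the lid standing at about 49° (0.85 rad), the caddy in place and the tab sprung back. I'm pushing the lid with the fingertips next.

```bash
python3 -m handwheel '[-0.0188,0,0.0068,0,0,0, -0.0188,0,0.0068,0,0,0, -0.0188,0,0.0068,0,0,0, -0.0188,0,0.0068,0,0,0, -0.0094,0,0.0034,0,0,0, -0.0063,0,0.0002,0,0,0, -0.0063,0,0.0002,0,0,0, -0.0063,0,0.0002,0,0,0, -0.0063,0,0.0002,0,0,0, -0.0063,0,0.0002,0,0,0, 0,0,0,0,0,0]'
cat > chk.py <<'E'
from h import *; import sys
o=ctrl.get_obs();r=o['tool_pos'][:2]-[.526,-.0462];print(o['tool_pos'],r@[.911,-.413],r@[.413,.911],o["contact_force"])
n="scene"; C=cal(n); im,d=optics.get_image(n); P=cloud(C,d)
r=P[...,:2]-[.526,-.0462]; X=r@[.911,-.413]; Y=r@[.413,.911]
hsv=cv2.cvtColor(im,cv2.COLOR_RGB2HSV); m=(d>0)&(abs(Y)<.065)&(X>-.1)&(X<.1)&(P[...,2]>.07)&(cv2.inRange(hsv,(8,90,90),(28,255,255))>0)
p=np.stack([X[m],P[m][:,2]],1); w=np.linalg.svd(p-p.mean(0),full_matrices=0)[2][0]; w*=np.sign(w[1])
print(m.sum(),p.min(0),p.max(0),"lid deg",np.degrees(np.arctan2(w[1],-w[0])))
cv2.imwrite(sys.argv[1],cv2.resize(im[130:310,270:510,::-1],(720,540)))
E
python3 chk.py pics/s4.png
```

```text
t: 8.45
tool_pos: [0.5113, -0.0391, 0.1479]
tool_rot: [0.592, 2.734, -0.104]
contact_force: [0.2, 1.0, -0.1]
opening: 0.0002
[ 0.51130366 -0.03905702  0.14790325] -0.016338420337107102 0.00043766404057683306 [ 0.24365581  0.99021152 -0.0721474 ]
882 [-0.09972478  0.07644715] [0.04427536 0.45466241] lid deg 65.41540111864495
```

View pics/s4.png

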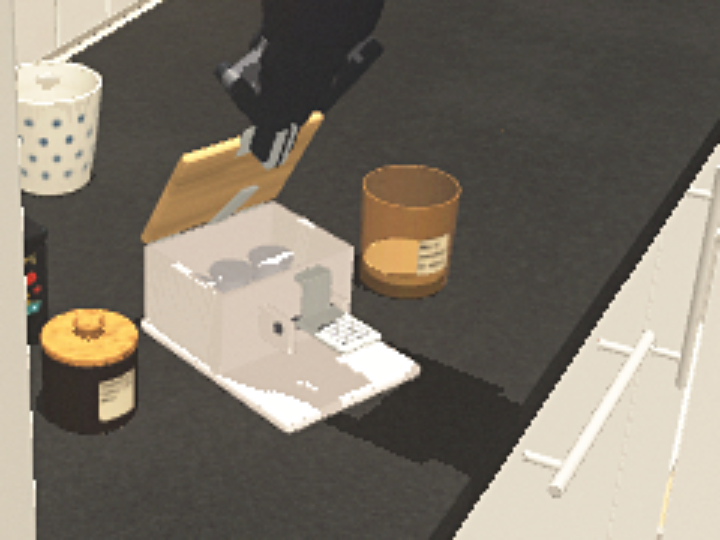

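The picture shows the fingertips at (270,150) against the lid's lower face, and the lid has risen from its 49° rest angle. I'm continuing gently.

```bash
python3 -m handwheel '[-0.0056,0,0.002,0,0,0, -0.0056,0,0.002,0,0,0, -0.0056,0,0.002,0,0,0, -0.0056,0,0.002,0,0,0, -0.0056,0,0.002,0,0,0, -0.0056,0,0.002,0,0,0, -0.0056,0,0.002,0,0,0, -0.0056,0,0.002,0,0,0, -0.005,0,0.0018,0,0,0, -0.005,0,0.0018,0,0,0, 0,0,0,0,0,0, 0,0,0,0,0,0, 0,0,0,0,0,0]'
python3 chk.py pics/s5.png
```

```text
t: 9.8
tool_pos: [0.5633, -0.0627, 0.1473]
tool_rot: [0.592, 2.735, -0.104]
contact_force: [-0.3, -0.3, -1.1]
opening: 0.0002
[ 0.56333311 -0.06273293  0.14730038] 0.04083856583254963 0.00035707943456641497 [-0.34053672 -0.32453748 -1.05406425]
1707 [-0.09776161  0.07198247] [0.07110314 0.44849762] lid deg 74.08853999235504
```

View pics/s5.png

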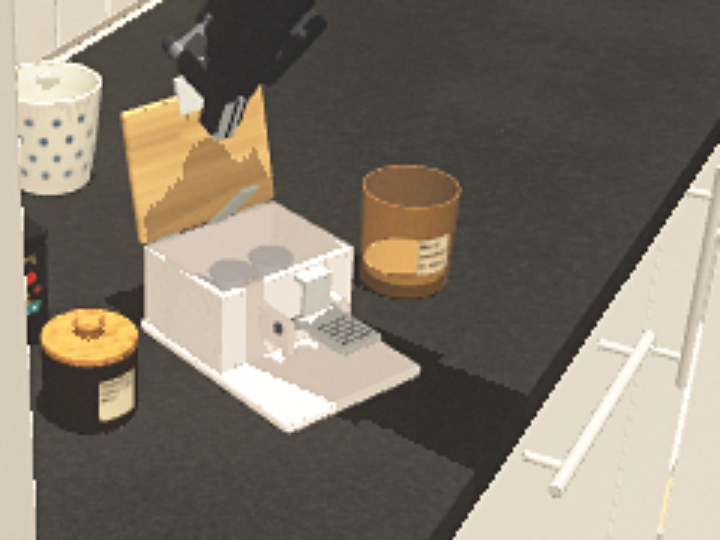

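The lid leans back past upright, with its edge at about X +0.07. That matches the 1.8 rad stop, and the tip shows a gap. I'm withdrawing.

```bash
python3 -m handwheel '[0.0094,0,-0.0034,0,0,0, 0.0235,0,-0.0085,0,0,0, 0.0282,0,-0.0103,0,0,0, 0.0282,0,-0.0103,0,0,0, 0.0282,0,-0.0103,0,0,0, 0,0,-0.03,0,0,0, 0,0,-0.04,0,0,0, 0,0,-0.03,0,0,0, 0,0,0,0,0,0, 0,0,0,0,0,0, 0,0,0,0,0,0, 0,0,0,0,0,0, 0,0,0,0,0,0]'
sed -i 's/(P\[...,2\]>.07)/(P[...,2]>.07)\&(P[...,2]<.2)\&(X>-.03)/' chk.py; python3 chk.py pics/s6.png
python3 - <<'E'
from h import *
for n in ("scene","side"):
    A=np.load(f"{n}0.npz"); C=cal(n); im,d=optics.get_image(n)
    for nm,b in (("candle",(.53,.61,.055,.14)),("tin",(.635,.72,.01,.095)),("glass",(.42,.53,-.24,-.13))):
        o=[]
        for dd in (A["d"],d):
            P=cloud(C,dd); m=(dd>0)&(P[...,0]>b[0])&(P[...,0]<b[1])&(P[...,1]>b[2])&(P[...,1]<b[3])&(P[...,2]>.03)&(P[...,2]<.1); o.append((int(m.sum()),np.median(P[m],0).round(3)))
        print(n,nm,o)
E
```

```text
t: 11.15
tool_pos: [0.418, 0.0029, 0.2398]
tool_rot: [0.593, 2.738, -0.105]
contact_force: [-0.6, -0.4, 0.8]
opening: -0.0001
[0.41804763 0.00293868 0.23977035] -0.11863888259025956 0.000181009764179147 [-0.56244702 -0.36077888  0.83288797]
1901 [0.03795203 0.0713008 ] [0.07009078 0.16960461] lid deg 103.25368364902779
scene candle [(861, array([0.562, 0.112, 0.061])), (857, array([0.562, 0.112, 0.06 ]))]
scene tin [(215, array([0.648, 0.045, 0.067])), (215, array([0.648, 0.045, 0.067]))]
scene glass [(979, array([ 0.453, -0.155,  0.063])), (998, array([ 0.453, -0.154,  0.063]))]
side candle [(793, array([0.562, 0.098, 0.062])), (790, array([0.562, 0.098, 0.062]))]
side tin [(905, array([0.661, 0.056, 0.091])), (897, array([0.661, 0.056, 0.091]))]
side glass [(367, array([ 0.485, -0.163,  0.062])), (0, array([nan, nan, nan]))]
  return _methods._mean(a, axis=axis, dtype=dtype,
  ret = um.true_divide(
```

View pics/s6.png

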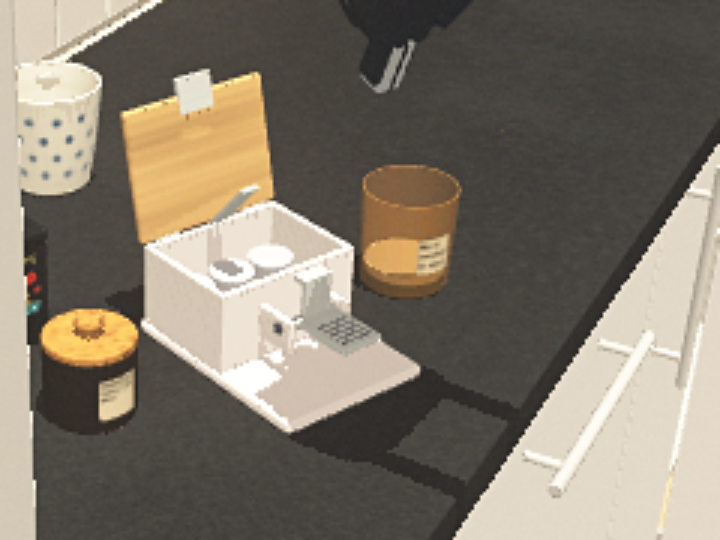

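The lid rests at 103.3° (1.80 rad) with the hand clear and everything else where it was.

```bash
python3 -c "
from station import ctrl; print(ctrl.finish_job())"
```

```text
the job is handed in; nothing more can be done
None
```

The caddy is open, and I handed the job in at about 11 s of the 48 s allowed. With the fingers shut and tilted 20°, I pressed the release tab until the lid sprang up to about 49°. I then pushed the lid's lower face back with the fingertips past upright and took the hand away.

- **Lid:** it measures 103.3° (1.80 rad), which is its stop. In the last picture it leans fully back with nothing touching it.
- **Hand:** the fingertips are about 0.24 m above the worktop and clear of everything. The force readings I took between moves never passed about 4 N.
- **Caddy:** it looks unmoved from picture to picture, and its hinge line still measures where it was expected. I did not re-measure its full pose.
- **Candle and tin:** they are unchanged to within 1 mm in both views.
- **Glass:** it is unchanged to within 1 mm in the scene view. The second check failed because the arm hid the glass from the side camera.
- **Discarded readings:** two lid angles taken during the push (65° and 74°) included robot pixels, so I did not use them. The final angle comes from a clean mask.

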